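# Turn the plate-map leaf over its spine

### The arm

A 6-joint arm with a two-finger parallel gripper is mounted at the origin on a cart in front of the work surface, level with it; the furniture and walls round the work are solid. World frame = base frame: x ahead of the robot, y to its left, z up, the work surface at z = 0. Lengths are in mm, angles in rad, forces in N, time in s.
With the tool pointing down it reaches from about 350 to 975 mm from the base axis. Payload 7.1 kg.
Tool frame: the origin (TCP) lies at the very end of the fingers, on their centre line; the grasp point (between the pads) lies 19 mm behind it; z points along the fingers, y is the direction in which the jaws open and shut (so a half turn about z gives the same grasp; the last joint's range is limited). The gripper opens to 88 mm and grips with 3 to 60 N. Pads are 20 mm wide; open, the fingers measure 115 mm over their backs; the gripper's body (75 mm by 178 mm) begins 61 mm behind the grasp point.
Start: joints at [-1.313, 0.423, 1.63, -0, 1.089, -0.019], TCP at [170.818, -601.187, 222.675] pointing down, gripper open.
Joint ranges: [-3, 3], [-0.9, 2.11], [0.09, 2.58], [-1.31, 4.45], [0.11, 2.69], [-2.54, 2.54]. Speed limits (rad/s): [2.39, 2.39, 3.01, 3.14, 3.14, 3.14].

### API

Orientations are given as a rotation vector (axis times angle).
In Python, from workcell import * gives the robot as it stands.
- The arm moves only by the tool play_rows, never from a script. Its argument "plan" is text: rows parted by semicolons, each of 7 numbers parted by spaces: the finger opening in cm, from 0 to 8.78, then the shift along the tool's x, y, z in cm, then the turn, a rotation vector about the tool's x, y, z in degrees. A call has 1 to 20 rows; each row shifts and turns the commanded pose from where the row before left it, along the tool's axes as they then stand; what a row does not reach is not made up. A row lasts 1/8 s, in which the tool goes at most 62.5 mm and 10.7 degrees, less where a joint would pass 70% of its speed; a pose out of reach is approached as far as the arm can. A call is refused whole if a number of a shift passes 6.25 or a number of a turn 10.7, either way. A call with a gripper value outside its range is refused whole. The fingers move at their own pace and stop on an object; the grip force is fixed at half the most. Time passes only in rows, so rows that do not move let the fingers close. It gives the time, the measured TCP pose, the force and the opening at its end, in the units of the state.
- get_obs(): the state, without advancing time (a new reading comes with each control period).
- get_image(name): name is "scene" or "side" or "wrist"; returns a dict with "pixels" (400x640x3 uint8, red, green, blue), "range_z" (400x640 float32, mm along the optical axis (not along the pixel's ray), 0 where there is no reading), "fx", "fy", "cx", "cy" (pixels), "distortion" ([k1, k2, p1, p2, k3] as OpenCV has them; the pictures are not rectified), "eye" and "attitude" of the camera in the world. Camera axes: x right, y down, z forward; pixel columns grow to the right and rows downward; lengths in mm; the calibration is good to about 2 mm. A picture is of the moment at which its call begins.
- close_job(): hands the job in, once; it reports no verdict.
The state is a dict: "t": time; "qpos": joint angles; "qvel": joint speeds; "joint_torque": joint torques, N m; "ee_pos": TCP position; "orientation": TCP orientation; "ft_force": force on the tool from outside, world axes, zero at the start; "moment": the same for the moment, N m; "width": finger opening in mm.
Only numpy, scipy, OpenCV 4.12 (cv2) and the standard library are available. Lean on these libraries where they do the work, as an engineer would, in place of code of your own. Each camera call takes 0.05 s, during which the arm holds its last target. There are 200 camera calls.

### The job

Turn the top leaf of the flip chart over: with the fingertips under its tab, swing it up and over the spine and press it down flat on the other (left) wing. Do not pinch the leaf between the fingers, leave the lower leaf lying where it is, do not move the tape roll, tube or dish beside the chart, and take the hand away at the end.

Things in the scene. Friction and masses are not known exactly. Their poses are not given: they have to be found in the camera images.
- chart: flip chart fixed to the bench: grey base, two wings, 206 mm along the spine, 236 mm across. Origin on the bench under mid-spine; x along the spine away from the robot, y to the robot's left, z up; yaw within 0.25 rad. Right wing (-y) 22 mm high, under both leaves; left wing (+y) 28 mm high, empty; they end at y = -118 and +118 mm, free bench beyond. Steel end posts of the spine are 38 mm high
- spine (a point): point on the hinge axis, 31 mm above the bench, middle of the spine; the axis runs along the chart's x
- leaf (a joint): angle of the top leaf: 0 flat on the right wing, 1.571 upright, 3.142 (hard stop) flat on the left wing. Starts at 0.12 to 0.35 (tab 18 to 53 mm higher than when flat). The stiff friction hinge keeps it at any angle (1 to 2 N at the tab's edge turns it): it does not fall and must be pressed down all the way
- leaf_tab (a point): middle of the outer edge of the top leaf's tab, at half thickness, 155 mm from the hinge axis, at chart x = +54 mm (far half). White rigid leaf, 6 mm thick, 210 mm along the spine, reaching 120 mm from it, with printed dots; the tab, 96 mm wide (chart x +6 to +102), juts out 35 mm more, past the wing, over free bench (28 mm from bench to its underside if flat)
- lower_leaf (a joint): angle of the lower leaf on the same spine, same shape but its tab is at the near half (chart x from -102 to -6 mm); lies flat under the top leaf at 0, its top 28 mm above the bench; must stay down
- lower_tab (a point): middle of the outer edge of the lower leaf's tab, 155 mm from the axis, 25 mm above the bench
- tape: white roll of tape lying flat, 68 mm across, 19 mm high, loose, beyond the far end of the chart; origin at the centre of its underside
- tube: centrifuge tube lying down, 117 x 54 x 23 mm, loose, beyond the far end of the chart; origin at the centre of its underside
- dish: closed petri dish, 91 mm across, 15 mm high, loose, to the left of the left wing; origin at the centre of its underside

How it is judged:
By the outcome, as a careful person would: the job done as asked, in the order asked, and still so for the second after the job is handed in, with the robot touching nothing.
It also fails if it takes over 48 s, if anything falls off the work surface, if the arm or the gripper's body presses on something with over 40 N, if the wrist force passes 120 N, or if a joint passes its speed limit or range.

## Working session

There is one attempt and no reset: what is moved stays moved. The work goes in short steps, Python scripts to look and compute and a tool call to move; the robot and the scene stay as the last step left them, time stands still between calls to the robot, and variables do not carry over. Pictures are saved under pics/ and viewed, about 8 in all and at most 12, crops included, and the job is handed in when it is done.

Besides the shell and the picture viewer there is one more tool, called after "Call:" as name(argument=value, ...), one argument or row to a line, values as JSON. play_rows: Moves the arm, as the interface text tells. Its arguments: {"type":"object","properties":{"plan":{"type":"string"}},"required":["plan"]}

```bash
mkdir -p pics; ls
cat > h.py <<'E'
from workcell import *
import numpy as np, cv2
from scipy.spatial.transform import Rotation as R
def att(a):
    a=np.asarray(a,float)
    return a if a.shape==(3,3) else (R.from_rotvec(a).as_matrix() if a.size==3 else R.from_quat(a).as_matrix())
def grab(name,f):
    im=get_image(name); cv2.imwrite('pics/'+f+'.png',im['pixels'][:,:,::-1]); np.save('pics/'+f+'.npy',im,allow_pickle=True); return im
def cloud(im):
    K=np.array([[im['fx'],0,im['cx']],[0,im['fy'],im['cy']],[0,0,1]]);h,w=im['range_z'].shape
    u,v=np.meshgrid(np.arange(w),np.arange(h))
    p=cv2.undistortPoints(np.stack([u,v],-1).reshape(-1,1,2).astype(np.float32),K,np.array(im['distortion'],float)).reshape(h,w,2)
    z=im['range_z']; c=np.dstack([p[...,0]*z,p[...,1]*z,z])
    P=c@att(im['attitude']).T+np.array(im['eye']); P[z==0]=np.nan; return P
E
python3 - <<'E'
from h import *
print(get_obs())
a=grab('scene','s1');b=grab('side','d1')
for i in(a,b): print(i['eye'],i['attitude'],i['fx'],i['distortion'])
cv2.imwrite('pics/both.png',cv2.resize(np.vstack([a['pixels'],b['pixels']])[:,:,::-1],(480,600)))
E
```

```text
pics
{'t': 0.0, 'qpos': array([-1.31300406e+00,  4.23830942e-01,  1.63067493e+00, -9.89465378e-06,
        1.08862650e+00, -1.89725626e-02]), 'qvel': array([-5.54053731e-04, -2.30974872e-03,  1.82411681e-03,  5.48511604e-04,
        1.00596040e-04,  6.70413178e-05]), 'joint_torque': array([ 6.63642641e-04, -5.44619036e+01, -2.73660994e+01,  6.44199201e-02,
        2.29223713e-02, -1.30061762e-04]), 'ee_pos': array([ 170.67451753, -600.66479122,  221.91381323]), 'orientation': array([-3.11004625e+00, -4.33151391e-01,  3.01635965e-04]), 'ft_force': array([ 0.18818179, -0.78042464, -0.1587496 ]), 'moment': array([-0.00359445, -0.06886136,  0.02606065]), 'width': 87.67066463406442}
[ 65.64689767 341.75924151 691.89688927] [-1.31731256  2.28919879 -0.90957317] 455.4451715643899 [-0.00710022  0.          0.          0.          0.        ]
[373.08091271 986.49726325 522.19089272] [-0.23442841  2.5677694  -1.62119351] 515.8252993198712 [-0.01017863  0.          0.          0.          0.        ]
```

View pics/s1.png

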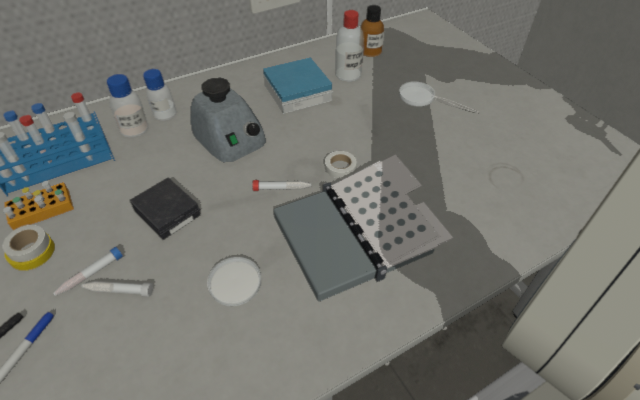

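View pics/d1.png

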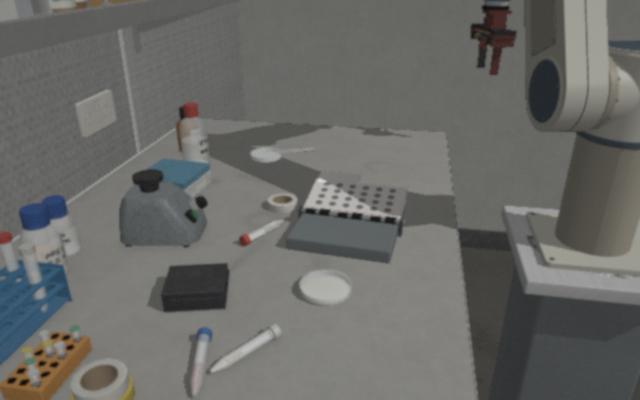

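Scene view: the left wing is grey at (325,245), the spine runs (332,185)–(380,272), and the white dotted leaf has its tab at about (408,165). The tape is at (340,163), the tube at (283,185) and the dish at (235,280). The side view agrees.

Run:
```python
from h import *
for f in('s1','d1'):
    im=np.load(f'pics/{f}.npy',allow_pickle=True).item(); P=cloud(im)
    if f=='s1':
        for n,(u,v) in dict(wing=(320,245),sp_far=(330,187),sp_near=(380,272),leaf=(390,210),leafnearcorner=(447,236),tab=(408,167),tabfar=(398,158),tabcor=(424,180),lowtab=(425,253),tape=(345,156),tube=(285,185),dish=(235,280),bench=(470,200)).items():
            print(n,np.round(P[v,u],0))
    X=P.reshape(-1,3)
    d0=P[245,320] if f=='s1' else d0
    m=(np.linalg.norm(X[:,:2]-d0[:2],axis=1)<160)&(abs(X[:,2]-28)<4)
    # left wing: connected comp
    mm=m.reshape(400,640).astype(np.uint8); mm=cv2.morphologyEx(mm,cv2.MORPH_OPEN,np.ones((3,3)))
    n,l,s,c=cv2.connectedComponentsWithStats(mm); k=1+np.argmax(s[1:,4]); Y=X[(l==k).ravel()]
    r=cv2.minAreaRect(Y[:,:2].astype(np.float32)); print(f,s[k],'rect',r,'z',np.median(Y[:,2]));print(cv2.boxPoints(r))
```

```text
wing [479. 100.  28.]
sp_far [592.  11.  27.]
sp_near [379.  39.  28.]
leaf [470. -45.  49.]
leafnearcorner [ 381. -112.   26.]
tab [ 580. -180.    1.]
tabfar [ 564. -131.   63.]
tabcor [ 533. -187.   -2.]
lowtab [377. -60.  15.]
tape [664. -69.  16.]
tube [651.  82.  15.]
dish [495. 257.  15.]
bench [ 440. -232.    1.]
s1 [ 274  192  101  103 5602] rect ((491.9740295410156, 88.93250274658203), (111.92975616455078, 206.6566925048828), 85.44088745117188) z 27.282829766798272
[[384.5241    41.358025]
 [590.5269    24.931389]
 [599.42395  136.50699 ]
 [393.42114  152.93362 ]]
d1 [ 287  211  111   42 2856] rect ((490.52447509765625, 87.16453552246094), (119.40180969238281, 204.9564666748047), 85.31913757324219) z 26.89688906713053
[[383.5161   36.02555]
 [587.78894  19.29995]
 [597.53284 138.30353]
 [393.26    155.02911]]
```

```bash
cat >> h.py <<'E'
O=np.array([486.5,28,0.]); yaw=-0.0795
C=R.from_rotvec([0,0,yaw]).as_matrix()   # chart axes in cols
def tochart(X): return (X-O)@C
def toworld(x): return O+C@np.asarray(x,float)
def leafang(P,rgb=None,lo=.05,hi=3.2):
    X=tochart(P.reshape(-1,3)); y=X[:,1]; z=X[:,2]-31
    r=np.hypot(y,z); a=np.arctan2(z,-y)
    m=(abs(X[:,0])<100)&(r>60)&(r<118)
    return X,r,a,m
E
python3 - <<'E'
from h import *
for f in('s1','d1'):
    im=np.load(f'pics/{f}.npy',allow_pickle=True).item(); P=cloud(im)
    X,r,a,m=leafang(P); mm=m&(X[:,1]<0)
    print(f,np.percentile(a[mm],[5,25,50,75,95]),mm.sum())
    al=np.median(a[mm])
    on=(abs(r*np.sin(a-al))<6)&(r<165)&(abs(X[:,0])<115)&(r>20)
    t=on&(r>130); print('tab',t.sum(),np.percentile(X[t],[2,50,98],axis=0).round(),'leaf x',np.percentile(X[on,0],[.5,99.5]),'r',np.percentile(r[on],[99,99.9]))
    l=(abs(X[:,2]-25)<6)&(X[:,1]<-122)&(X[:,1]>-160)&(abs(X[:,0])<110); print('low',l.sum(),np.median(X[l],axis=0))
    for n,(u,v) in dict(tape=(345,156),tube=(285,185),dish=(235,280)).items():
        if f=='s1': print(n,tochart(P[v,u]).round())
    o=(X[:,2]>8)&(X[:,2]<30)&(X[:,0]>112)&(X[:,0]<260)&(abs(X[:,1])<160); print('far objs xmin',np.percentile(X[o],[1,50,99],axis=0).round())
E
```

```text
s1 [0.20387982 0.22316255 0.23269473 0.24299195 0.26075   ] 2842
tab 2437 [[-110. -150.   -3.]
 [  11.  138.   -0.]
 [ 107.  159.   65.]] leaf x [-111.96021495  109.54726904] r [161.3624018  164.47461175]
low 463 [ -62.2986389  -144.90011228   26.77422792]
tape [184. -83.  16.]
tube [160.  67.  15.]
dish [-10. 229.  15.]
far objs xmin [[139. -96.   8.]
 [168. -34.  16.]
 [203. 128.  22.]]
d1 [0.20361528 0.21719028 0.22612548 0.23663735 0.25453374] 1365
tab 1477 [[-110. -147.   -3.]
 [  13.  141.   -1.]
 [ 109.  161.   64.]] leaf x [-111.6204487   110.80249524] r [163.11040296 164.68786465]
low 4 [-102.69249977 -140.31707481   26.74296904]
far objs xmin [[137. -96.   8.]
 [169. -33.  16.]
 [200. 130.  22.]]
```

```bash
cat >> h.py <<'E'
def pose(x,y,z,phi):  # TCP in chart frame, depression phi (deg); tool x = upper normal
    p=np.radians(phi); M=np.array([[0,np.sin(p),np.cos(p)],[1,0,0],[0,np.cos(p),-np.sin(p)]]).T
    return toworld([x,y,z]),C@M
def swing(a,phi,r=140,x=54,off=3):  # a deg: corner TCP+10n touches leaf underside
    A,p=np.radians([a,phi]); u=np.array([-r*np.cos(A)-off*np.sin(A),31+r*np.sin(A)-off*np.cos(A)])
    t=u-10*np.array([np.sin(p),np.cos(p)]); return pose(x,t[0],t[1],phi)
def plan(targets,g=0.0,q=0.1,qa=0.5):
    o=get_obs(); p=np.array(o['ee_pos']); M=R.from_rotvec(o['orientation']).as_matrix(); out=[]
    for P,T,n in targets:
        for k in range(n,0,-1):
            dp=(P-p)/k; w=R.from_matrix(M.T@T).as_rotvec(degrees=True)/k
            s=np.round(M.T@dp/10/q)*q; w=np.round(w/qa)*qa
            if abs(s).max()>6.25 or np.linalg.norm(s)>6.25 or np.linalg.norm(w)>10.7: print('BIG',s,w)
            p=p+M@s*10; M=M@R.from_rotvec(w,degrees=True).as_matrix()
            out.append(f'{g:g} '+' '.join(f'{v+0:.1f}'.replace('.0','').replace('-0','-0') for v in [*s,*w]))
    print(len(out)); print('; '.join(out)); print('end chart',tochart(p).round(1),'world',p.round(0))
def st():
    o=get_obs(); M=R.from_rotvec(o['orientation']).as_matrix(); d=C.T@M[:,2]
    print('t',round(o['t'],2),'q',o['qpos'].round(2),'chart',tochart(o['ee_pos']).round(1),'phi',np.degrees(np.arctan2(-d[2],d[1])).round(1),'dx',d[0].round(3),'yx',(C.T@M[:,1]).round(2),'F',(C.T@o['ft_force']).round(1),'w',round(o['width'],1))
E
python3 - <<'E'
from h import *
im=np.load('pics/d1.npy',allow_pickle=True).item(); P=cloud(im)
for u,v in((360,110),(300,60),(440,60),(430,140)): print(P[v,u].round())
st()
plan([(*pose(54,-260,160,30),14)])
E
```

```text
[  609. -1311.  -113.]
[  882. -1291.   105.]
[  275. -1298.   125.]
[ 312. -598.   -1.]
t 0.1 q [-1.31  0.42  1.63  0.    1.09 -0.02] chart [-264.9 -651.8  222. ] phi 89.9 dx -0.0 yx [ 0.35 -0.94 -0.  ] F [ 0.4  0.7 -0.1] w 88.0
14
0 3.1 -1.8 0.4 2.5 3.5 -4.5; 0 3.2 -1.6 0.7 2.5 3.5 -4.5; 0 3.3 -1.3 1 2.5 4 -4.5; 0 3.3 -1 1.3 2.5 3.5 -4.5; 0 3.3 -0.6 1.5 2.5 4 -4.5; 0 3.2 -0.3 1.7 2.5 4 -4.5; 0 3.1 0 1.9 2.5 3.5 -4.5; 0 2.9 0.3 2.1 2.5 4 -4.5; 0 2.7 0.7 2.3 2.5 3.5 -4.5; 0 2.5 1 2.4 2.5 4 -4.5; 0 2.2 1.2 2.6 2.5 4 -4.5; 0 2 1.5 2.6 3 3.5 -4.5; 0 1.7 1.8 2.7 2.5 4 -4.5; 0 1.3 2.1 2.7 3 3.5 -4
end chart [  53.8 -259.5  160.2] world [ 520. -235.  160.]
```

Call:
play_rows(
  plan="0 3.1 -1.8 0.4 2.5 3.5 -4.5; 0 3.2 -1.6 0.7 2.5 3.5 -4.5; 0 3.3 -1.3 1 2.5 4 -4.5; 0 3.3 -1 1.3 2.5 3.5 -4.5; 0 3.3 -0.6 1.5 2.5 4 -4.5; 0 3.2 -0.3 1.7 2.5 4 -4.5; 0 3.1 0 1.9 2.5 3.5 -4.5; 0 2.9 0.3 2.1 2.5 4 -4.5; 0 2.7 0.7 2.3 2.5 3.5 -4.5; 0 2.5 1 2.4 2.5 4 -4.5; 0 2.2 1.2 2.6 2.5 4 -4.5; 0 2 1.5 2.6 3 3.5 -4.5; 0 1.7 1.8 2.7 2.5 4 -4.5; 0 1.3 2.1 2.7 3 3.5 -4; 0 0 0 0 0 0 0",
)

```text
t: 1.98
ee_pos: [520.5, -233.5, 158.7]
orientation: [-1.654, -1.531, -0.951]
ft_force: [0.4, 0.3, 0.0]
width: 0.7
```

Run:
```python
from h import *
st()
plan([(*pose(54,-210,32,30),8),(*pose(54,-146,31,30),6)])
im=grab('wrist','w1'); X=tochart(cloud(im));
```

```text
t 1.98 q [-0.8   0.81  1.52  0.7   1.65 -0.99] chart [  54.6 -258.   158.7] phi 30.1 dx -0.005 yx [ 1.  0. -0.] F [0.4 0.4 0. ] w 0.7
14
0 -1.1 0 1.3 0 0 0; 0 -1.1 0 1.3 0 0 0; 0 -1.1 0 1.3 0 0 0; 0 -1.1 0 1.3 0 0 0; 0 -1 0 1.3 0 0 0; 0 -1.1 0 1.3 0 0 0; 0 -1 0 1.4 0 0 0; 0 -1.1 0 1.3 -0.5 0 0; 0 0.5 0 0.9 0 0 0; 0 0.5 0 0.9 0 0 0; 0 0.5 0 0.9 0 0 0; 0 0.6 0 1 0 0 0; 0 0.5 0 0.9 0 0 0; 0 0.6 0 1 0 0 0
end chart [  54.3 -145.7   31.3] world [ 529. -122.   31.]
```

Call:
play_rows(
  plan="0 -1.1 0 1.3 0 0 0; 0 -1.1 0 1.3 0 0 0; 0 -1.1 0 1.3 0 0 0; 0 -1.1 0 1.3 0 0 0; 0 -1 0 1.3 0 0 0; 0 -1.1 0 1.3 0 0 0; 0 -1 0 1.4 0 0 0; 0 -1.1 0 1.3 0 0 0; 0 0 0 0 0 0 0",
)

```text
t: 3.15
ee_pos: [522.7, -187.1, 32.1]
orientation: [-1.658, -1.529, -0.952]
ft_force: [0.6, 0.7, 1.2]
width: 0.5
```

Run:
```python
from h import *
st()
plan([(*pose(54,-146,31,30),8)])
im=grab('wrist','w2'); X=tochart(cloud(im)).reshape(-1,3)
r=np.hypot(X[:,1],X[:,2]-31); a=np.arctan2(X[:,2]-31,-X[:,1])
m=(X[:,0]>10)&(X[:,0]<98)&(r>125)&(r<158)&(X[:,2]>40)&(X[:,1]<-110); print(m.sum(),np.percentile(a[m],[5,25,50,75,95]),np.percentile(X[m],[2,50,98],axis=0).round())
```

```text
t 3.15 q [-0.75  0.97  1.57  0.75  1.47 -1.1 ] chart [  53.2 -211.6   32.1] phi 30.1 dx -0.003 yx [ 1.  0. -0.] F [0.6 0.8 1.2] w 0.5
8
0 0.4 0 0.7 0 0 0; 0 0.4 0 0.7 0 0 0; 0 0.4 0 0.7 0 0 0; 0 0.4 0 0.7 0 0 0; 0 0.4 0 0.7 0 0 0; 0 0.4 0 0.7 0 0 0; 0 0.4 0 0.8 0 0 0; 0 0.4 0.1 0.7 0 0 0
end chart [  54.1 -146.2   31.2] world [ 529. -122.   31.]
4168 [0.21551619 0.22625043 0.23133795 0.23352163 0.23617072] [[  12. -154.   60.]
 [  54. -142.   64.]
 [  96. -123.   66.]]
```

View pics/w2.png

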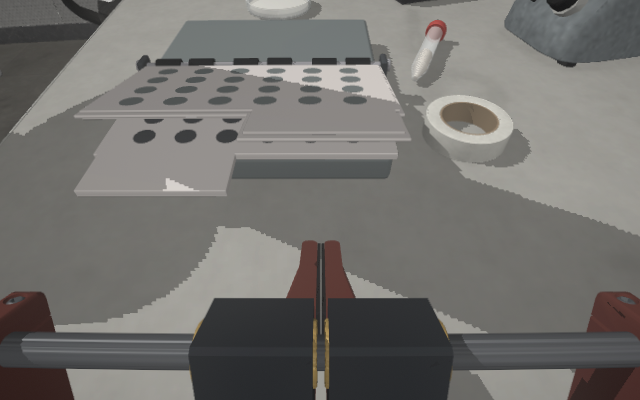

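The wrist view shows the top tab's edge along row 135 (columns 240–408), the lower tab at (80–230, 190), and the closed fingertips at (320,243), centred on the top tab and below it. The tab height of about 64 mm matches an angle of 0.21, so I'm sliding in.

Call:
play_rows(
  plan="0 0.4 0 0.7 0 0 0; 0 0.4 0 0.7 0 0 0; 0 0.4 0 0.7 0 0 0; 0 0.4 0 0.7 0 0 0; 0 0.4 0 0.7 0 0 0; 0 0.4 0 0.7 0 0 0; 0 0.4 0 0.8 0 0 0; 0 0.4 0.1 0.7 0 0 0; 0 0 0 0 0 0 0",
)

```text
t: 4.32
ee_pos: [529.4, -122.3, 32.4]
orientation: [-1.658, -1.531, -0.952]
ft_force: [-0.3, -0.7, 0.4]
width: 0.5
```

Run:
```python
from h import *
st()
plan([(*swing(a,30+60*(a-11)/169),2) for a in np.linspace(8,80,10)])
```

```text
t 4.33 q [-0.67  0.94  1.65  0.82  1.39 -1.12] chart [  54.7 -146.5   32.4] phi 30.2 dx -0.002 yx [ 1.  0. -0.] F [-0.3 -0.7  0.4] w 0.5
20
0 0.3 0 0 0 0.5 0; 0 0.4 -0.1 -0.1 0 0.5 0; 0 0.9 0 -0.3 0 -1.5 0; 0 0.9 0 -0.4 0 -1 0; 0 1 0 -0.2 0 -1.5 0; 0 0.9 0 -0.3 0 -1.5 0; 0 1 0 -0.2 0 -1.5 0; 0 1 0 -0.1 0 -1.5 0; 0 1 0 -0.1 0 -1.5 0; 0 0.9 0 -0.1 0 -1 0; 0 1 0 0 0 -1.5 0; 0 1 0 0 0 -1.5 0; 0 0.9 0 0.1 0 -1.5 0; 0 1 0 0.1 0 -1.5 0; 0 1 0 0.2 0 -1.5 0; 0 0.9 0 0.1 0 -1 0; 0 0.9 0 0.3 0 -1.5 0; 0 1 0 0.3 0 -1.5 0; 0 0.9 0 0.3 0 -1.5 0; 0 0.9 0 0.4 0 -1.5 0
end chart [ 53.8 -35.1 162.4] world [537. -11. 162.]
```

Call:
play_rows(
  plan="0 0.3 0 0 0 0.5 0; 0 0.4 -0.1 -0.1 0 0.5 0; 0 0.9 0 -0.3 0 -1.5 0; 0 0.9 0 -0.4 0 -1 0; 0 1 0 -0.2 0 -1.5 0; 0 0.9 0 -0.3 0 -1.5 0; 0 1 0 -0.2 0 -1.5 0; 0 1 0 -0.1 0 -1.5 0; 0 1 0 -0.1 0 -1.5 0; 0 0.9 0 -0.1 0 -1 0; 0 0 0 0 0 0 0",
)

```text
t: 5.7
ee_pos: [531.1, -91.5, 111.9]
orientation: [-1.78, -1.646, -0.826]
ft_force: [-0.0, -0.0, 0.6]
width: 0.1
```

Run:
```python
from h import *
st()
im=grab('scene','s2'); X,r,a,m=leafang(cloud(im))
for x0,x1 in((-100,0),(0,100)):
    mm=m&(X[:,0]>x0)&(X[:,0]<x1)&(X[:,1]<-5); print(np.percentile(a[mm],[5,25,50,75,95]).round(3),mm.sum())
plan([(*swing(a,30+60*(a-11)/169),2) for a in np.linspace(48,120,10)])
```

```text
t 5.7 q [-0.59  0.71  1.76  0.77  1.29 -0.97] chart [  54.  -115.6  111.9] phi 40.2 dx -0.001 yx [ 1.  0. -0.] F [-0.  -0.   0.6] w 0.1
[-0.054  0.73   0.745  0.756  0.773] 2075
[0.726 0.738 0.747 0.757 0.773] 1343
20
0 1 0 0 0 -1.5 0; 0 0.9 0 0.1 0 -1.5 0; 0 1 0 0.1 0 -1.5 0; 0 1 0 0 0 -1.5 0; 0 0.9 0 0.2 0 -1.5 0; 0 1 0 0.2 0 -1 0; 0 0.9 0 0.3 0 -1.5 0; 0 1 0 0.2 0 -1.5 0; 0 0.9 0 0.4 0 -1.5 0; 0 0.9 0 0.3 0 -1.5 0; 0 0.8 0 0.4 0 -1.5 0; 0 0.9 0 0.5 0 -1 0; 0 0.8 0 0.5 0 -1.5 0; 0 0.8 0 0.5 0 -1.5 0; 0 0.8 0 0.6 0 -1.5 0; 0 0.8 0 0.5 0 -1.5 0; 0 0.7 0 0.7 0 -1.5 0; 0 0.7 0 0.6 0 -1 0; 0 0.6 0 0.7 0 -1.5 0; 0 0.7 0 0.7 0 -1.5 0
end chart [ 53.7  57.9 150.1] world [545.  81. 150.]
```

View pics/s2.png

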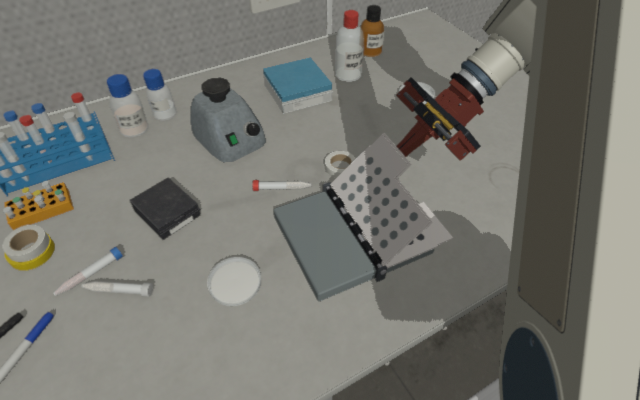

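The leaf is at about 0.72 rad and follows the fingertip. The lower leaf is still lying at (435,225). I'm continuing the swing.

Call:
play_rows(
  plan="0 1 0 0 0 -1.5 0; 0 0.9 0 0.1 0 -1.5 0; 0 1 0 0.1 0 -1.5 0; 0 1 0 0 0 -1.5 0; 0 0.9 0 0.2 0 -1.5 0; 0 1 0 0.2 0 -1 0; 0 0.9 0 0.3 0 -1.5 0; 0 1 0 0.2 0 -1.5 0; 0 0.9 0 0.4 0 -1.5 0; 0 0.9 0 0.3 0 -1.5 0; 0 0.8 0 0.4 0 -1.5 0; 0 0.9 0 0.5 0 -1 0; 0 0.8 0 0.5 0 -1.5 0; 0 0.8 0 0.5 0 -1.5 0; 0 0.8 0 0.6 0 -1.5 0; 0 0.8 0 0.5 0 -1.5 0; 0 0.7 0 0.7 0 -1.5 0; 0 0.7 0 0.6 0 -1 0; 0 0.6 0 0.7 0 -1.5 0; 0 0.7 0 0.7 0 -1.5 0",
)

```text
t: 8.25
ee_pos: [544.7, 81.6, 149.4]
orientation: [-2.103, -1.942, -0.393]
ft_force: [-0.8, -1.1, -1.0]
width: 0.4
```

Run:
```python
from h import *
st()
im=grab('scene','s3'); X,r,a,m=leafang(cloud(im))
mm=m&(a>.3)&(a<3.0)&(X[:,0]<30); print(np.percentile(a[mm],[5,25,50,75,95]).round(3),mm.sum())
plan([(*swing(a,30+60*(a-11)/169),2) for a in np.linspace(124,160,6)]+[(*swing(a,30+60*(a-11)/169,r=138),2) for a in (166,172)])
```

```text
t 8.25 q [-0.08  0.43  1.89  0.49  0.89 -0.32] chart [ 53.8  58.  149.4] phi 68.8 dx -0.002 yx [ 1.  0. -0.] F [-0.7 -1.2 -1. ] w 0.4
[2.061 2.072 2.082 2.092 2.132] 534
16
0 0.3 0 0.3 0 -0.5 0; 0 0.2 0 0.3 0 -1 0; 0 0.5 0 0.7 0 -1 0; 0 0.5 0 0.7 0 -1.5 0; 0 0.4 0 0.8 0 -1 0; 0 0.5 0.1 0.7 0 -1.5 0; 0 0.4 0 0.8 0 -1.5 0; 0 0.4 0 0.8 0 -1 0; 0 0.3 0 0.8 0 -1.5 0; 0 0.3 0 0.8 0 -1 0; 0 0.2 0 0.8 0 -1.5 0; 0 0.3 0 0.8 0 -1 0; 0 0 0 0.7 0 -1 0; 0 0.1 0 0.7 0 -1.5 0; 0 0.1 0 0.7 0 -1 0; 0 0.1 0 0.7 0 -1 0
end chart [ 54.3 126.7  53. ] world [551. 150.  53.]
```

Call:
play_rows(
  plan="0 0.3 0 0.3 0 -0.5 0; 0 0.2 0 0.3 0 -1 0; 0 0.5 0 0.7 0 -1 0; 0 0.5 0 0.7 0 -1.5 0; 0 0.4 0 0.8 0 -1 0; 0 0.5 0.1 0.7 0 -1.5 0; 0 0.4 0 0.8 0 -1.5 0; 0 0.4 0 0.8 0 -1 0; 0 0.3 0 0.8 0 -1.5 0; 0 0.3 0 0.8 0 -1 0; 0 0.2 0 0.8 0 -1.5 0; 0 0.3 0 0.8 0 -1 0; 0 0 0 0.7 0 -1 0; 0 0.1 0 0.7 0 -1.5 0; 0 0.1 0 0.7 0 -1 0; 0 0.1 0 0.7 0 -1 0; 0 0 0 0 0 0 0",
)

```text
t: 10.42
ee_pos: [550.6, 148.7, 52.9]
orientation: [-2.281, -2.109, -0.053]
ft_force: [1.3, -1.0, 0.4]
width: 0.6
```

Run:
```python
from h import *
st()
plan([(*pose(54,122,33,90),7)],qa=.5)
```

```text
t 10.43 q [0.22 0.59 1.85 0.07 0.69 0.24] chart [ 54.3 125.4  52.9] phi 87.2 dx -0.002 yx [ 1.  0. -0.] F [ 1.4 -0.9  0.4] w 0.6
7
0 -0.1 0 0.3 0 -0.5 0; 0 -0.1 0 0.3 0 -0.5 0; 0 0 0 0.3 0 -0.5 0; 0 -0.1 0 0.3 0 -0.5 0; 0 0 0 0.3 0 -0.5 0; 0 0 0 0.2 0 0 0; 0 -0.1 0 0.3 0 -0.5 0
end chart [ 54.3 121.9  32.8] world [550. 145.  33.]
```

Call:
play_rows(
  plan="0 -0.1 0 0.3 0 -0.5 0; 0 -0.1 0 0.3 0 -0.5 0; 0 0 0 0.3 0 -0.5 0; 0 -0.1 0 0.3 0 -0.5 0; 0 0 0 0.3 0 -0.5 0; 0 0 0 0.2 0 0 0; 0 -0.1 0 0.2 0 -0.5 0; 0 0 0 0 0 0 0",
)

```text
t: 11.42
ee_pos: [550.7, 145.0, 34.4]
orientation: [2.307, 2.131, -0.006]
ft_force: [0.1, -0.4, 0.9]
width: 0.8
```

Run:
```python
from h import *
st()
im=grab('scene','s4'); X,r,a,m=leafang(cloud(im))
mm=m&(a>2.5)&(X[:,0]<20); print(np.percentile(a[mm],[5,25,50,75,95]).round(3),mm.sum(), 'z by y',[np.median(X[mm&(abs(X[:,1]-y)<6),2]).round(1) for y in(65,85,105,115)])
```

```text
t 11.43 q [ 0.24  0.62  1.85 -0.    0.68  0.32] chart [ 54.7 121.7  34.4] phi 90.2 dx -0.002 yx [ 1.  0. -0.] F [ 0.1 -0.4  0.9] w 0.8
[3.088 3.105 3.115 3.124 3.135] 1906 z by y [np.float64(33.5), np.float64(33.4), np.float64(33.4), np.float64(33.4)]
```

The leaf reads flat, with its top at a constant 33.4 mm (the wing read 27.3 for a true 28). I'm pressing a little more to seat it.

Call:
play_rows(
  plan="0 0 0 0.1 0 0 0; 0 0 0 0 0 0 0; 0 0 0 0.1 0 0 0; 0 0 0 0 0 0 0",
)

```text
t: 11.98
ee_pos: [550.8, 145.0, 34.1]
orientation: [2.307, 2.131, -0.005]
ft_force: [-5.7, -0.6, 18.6]
width: 0.4
```

It stopped at z 34.1 with 18.6 N, so it is against the stop. Retracting straight up.

Call:
play_rows(
  plan="0 0 0 -0.2 0 0 0; 0 0 0 -0.5 0 0 0; 0 0 0 -1.5 0 0 0; 0 0 0 -3 0 0 0; 0 0 0 -4 0 0 0; 0 0 0 -4 0 0 0; 0 0 0 -4 0 0 0; 0 0 -3 -3 0 0 0; 0 3 -4 0 0 0 0; 0 -4 -4 0 0 0 0; 0 -5 -2 0 0 0 0; 0 -5 0 0 0 0 0; 0 -5 0 0 0 0 0; 0 -5 0 0 0 0 0; 0 0 0 0 0 0 0",
)

```text
t: 13.85
ee_pos: [404.6, -55.9, 236.0]
orientation: [2.311, 2.125, -0.004]
ft_force: [0.3, 0.4, 0.2]
width: 0.4
```

Run:
```python
from h import *
st()
im=grab('scene','s5'); P=cloud(im); X,r,a,m=leafang(P)
for x0,x1 in((-100,0),(0,100)):
  for s in (1,-1):
    print(x0,s,'z by y',[np.nanmedian(X[(X[:,0]>x0)&(X[:,0]<x1)&(X[:,2]<70)&(abs(X[:,1]-s*y)<5),2]).round(1) for y in(30,60,85,105,115,135,145)])
P0=cloud(np.load('pics/s1.npy',allow_pickle=True).item())
for n,(u,v) in dict(tape=(345,156),tube=(285,185),dish=(235,280)).items():
    w=np.s_[v-12:v+12,u-12:u+12]; print(n,'max depth change',np.nanpercentile(abs(P[w]-P0[w]),95).round(1))
```

```text
t 13.85 q [-0.16  0.08  2.07 -0.    1.   -0.08] chart [-75.  -90.2 236. ] phi 90.2 dx -0.0 yx [ 1. -0. -0.] F [0.3 0.4 0.2] w 0.4
-100 1 z by y [np.float64(33.3), np.float64(33.3), np.float64(33.4), np.float64(33.4), np.float64(30.1), np.float64(-0.7), np.float64(-0.7)]
-100 -1 z by y [np.float64(26.9), np.float64(26.7), np.float64(26.6), np.float64(26.8), np.float64(26.4), np.float64(26.3), np.float64(26.1)]
0 1 z by y [np.float64(33.4), np.float64(33.4), np.float64(33.3), np.float64(33.4), np.float64(33.1), np.float64(32.9), np.float64(32.2)]
0 -1 z by y [np.float64(27.1), np.float64(27.0), np.float64(26.9), np.float64(27.2), np.float64(26.9), np.float64(-0.8), np.float64(-0.8)]
tape max depth change 2.9
tube max depth change 2.9
dish max depth change 2.6
```

View pics/s5.png

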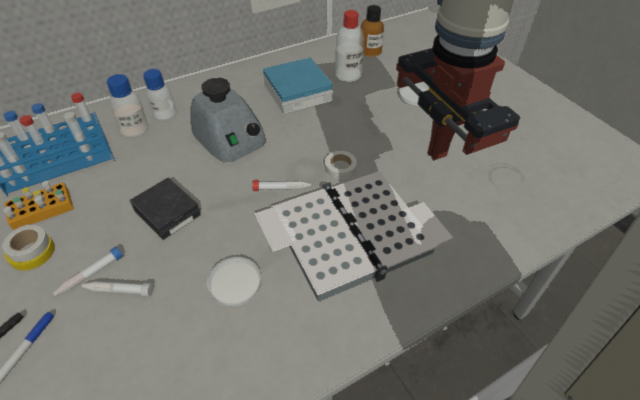

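The final scene shows the leaf flat on the left wing (its tab at (275,228)) and the lower leaf still on the right wing. The tape, tube and dish sit at the same pixels as before, and the hand is clear.

```bash
python3 -c "
from workcell import *
print(close_job())"
```

```text
the job is handed in; nothing more can be done
None
```

The top leaf is turned over and lies flat on the left wing, and I handed the job in at about 13.9 s of the 48 s. The closed fingertips went under the tab, swung the leaf over the spine without pinching it, pressed it down and moved away.

- **Top leaf:** its upper face reads 33.3–33.4 mm all across the left wing (about 34 mm expected; the camera reads about 0.7 mm low). It reads 32–33 mm out at the tab. On the last press the fingertips stopped at 34.1 mm with about 19 N, so the leaf is against its stop.
- **Lower leaf:** it reads 26–27 mm, still flat on the right wing.
- **Tape, tube and dish:** they sit at the same place in the picture, and their depth changed by less than 3 mm, close to the camera's stated 2 mm accuracy.
- **Hand:** it ended about 236 mm above the bench, touching nothing, with forces under 1 N.

No check failed or disagreed.

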